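# Set the spring clamp and clamp the jar

### The arm

A 7-joint arm with a two-finger parallel gripper is mounted at the origin on a cart in front of the work surface, level with it; the furniture and walls round the work are solid. World frame = base frame: x ahead of the robot, y to its left, z up, the work surface at z = 0. Lengths are in m, angles in rad, forces in N, time in s.
With the tool pointing down it reaches from about 0.4 to 0.9 m from the base axis. Payload 5.6 kg.
Tool frame: the origin (TCP) lies midway between the tips of the shut fingers; the grasp point (between the pads) lies 19 mm behind it; y points along the fingers, z is the direction in which the jaws open and shut, and the axes are right-handed (so a half turn about y gives the same grasp; the last joint's range is limited). The gripper opens to 92 mm and grips with 3 to 60 N. Pads are 20 mm wide; open, the fingers measure 128 mm over their backs; the gripper's body (75 mm by 189 mm) begins 69 mm behind the grasp point.
Start: joints at [1.231, 0.468, -0.012, 1.603, 0.006, 1.071, -0.056], TCP at [0.19, -0.622, 0.215] pointing down, gripper open.
Joint ranges: [-2.53, 2.53], [-0.31, 2.02], [-1.57, 1.55], [0.28, 2.44], [-1.29, 4.43], [0.15, 1.84], [-2.92, 2.92]. Speed limits (rad/s): [2.57, 2.57, 3.14, 3.14, 3.14, 3.14, 3.14].

### API

Orientations are given as a 3x3 rotation matrix whose columns are the frame's x, y, z axes.
In Python, from station import env, effector, solver, viewer, workorder, search_frame, tip_of gives the robot as it stands. Calls block until the motion is done:
- env.reach(position, orientation): joint-space move of the TCP to a pose.
- env.movel(position, frame=None, rate=0.15): straight line of the TCP; frame=None keeps the orientation; rate is the mean speed in m/s.
- env.goto_joints(angles): joint-space move.
- effector.release() and effector.grasp(squeeze=None): open the fingers fully, or close them until they stop; squeeze is the grip in N (None keeps the last).
- env.pause(seconds).
- solver.inverse_kinematics(position, orientation): joint angles nearest the present ones, or None.
- env.sense(): the state.
- viewer.read_camera(name): name is "side" or "top" or "wrist"; returns (picture, depth): 480x640x3 uint8, red, green, blue; 480x640 float32, m along the optical axis (not along the pixel's ray), 0 where there is no reading.
- viewer.camera_info(name): a dict with "intrinsics" (3x3 intrinsics, pixels), "dist_coeffs" ([k1, k2, p1, p2, k3] as OpenCV has them; the pictures are not rectified), "eye" and "rotation" of the camera in the world; the wrist camera has in their place "T_tool_cam" (4x4, takes a point from camera to tool coordinates, whose origin is the TCP and whose axes are the tool frame's). Camera axes: x right, y up, looking along -z (the intrinsics and any distortion apply to the point x, -y, -z); pixel columns grow to the right and rows downward; lengths in m; the calibration is good to about 2 mm. A picture is of the moment at which its call begins: read the wrist's pose just before it. camera_info takes no time and is no camera call.
A pose or a line that the arm cannot do raises env.PlanningError and nothing moves.
- workorder.finish_job(): hands the job in, once; it reports no verdict.
Trained networks look in the newest picture that a camera, given by its name, has taken for a name from the list of things; names that differ only in an ending like _2 or _b are one class to them, and where a whole thing is asked for, a point or a joint stands for the part that bears it (a point fixed in the world has none). Each returns a list of dicts, best first, with "score" (0 to 1); they miss things now and then, are a little off and sometimes report something else, mostly with a low value. They report only what shows in the picture. A call takes as long as a camera call. They do not tell look-alikes from the thing itself.
- search_frame(camera, name): "at" ([x, y, z] in m, in world coordinates, good to about 4 mm: the middle of the surface that is visible of it).
- tip_of(camera, name): "at" ([x, y, z] in m, in world coordinates, good to about 4 mm: a listed point, or the origin of a listed thing).
The state is a dict: "t": time; "joint_positions": joint angles; "joint_velocities": joint speeds; "tau": joint torques, N m; "ee_pos": TCP position; "tcp_rot": TCP orientation; "wrist_force": force on the tool from outside, world axes, zero at the start; "moment": the same for the moment, N m; "gripper_width": finger opening in m.
Only numpy, scipy, OpenCV 4.12 (cv2) and the standard library are available. Lean on these libraries where they do the work, as an engineer would, in place of code of your own. Each camera call takes 0.05 s, during which the arm holds its last target. There are 200 camera calls.

### The job

Clamp the white screw-cap jar in the spring clamp: push the clamp's arm back by its post, gently and only until the catch holds it, and let go of it. Then stand the jar upright on the plate between the V-block and the open arm, let go of it, and press the trigger button so that the arm snaps round and holds the jar in the V-block. Do not force the arm against its buffer (25 N on it is too much), and leave the brown bottle, the beaker and the weighing boat as they are.

Things in the scene. Friction and masses are not known exactly. Their poses are not given: they have to be found in the camera images.
- spring_clamp: Bench clamp screwed to the worktop: aluminium plate 232 x 150 x 10 mm with a V-block, a sprung steel arm and a grey housing. Origin at the underside, near the middle. Axes: z up; -x along the arm at rest (towards the robot at yaw 0); +y the side to which the arm is pushed open; -y the side of the V-block. The clamp's other points have the same axes, except post and pad, which turn with the arm.
- pivot (a point): The arm's vertical pivot axis, at the top of the plate (10 mm over the worktop). At jaw angle a the post is at pivot + 115 mm x (-cos a, sin a) in the clamp's axes.
- post (a point): Upright black round post on the free end of the arm, 14 mm in diameter, from 42 to 115 mm over the worktop, 115 mm from the pivot; the point is on its axis, 85 mm over the worktop. The arm's bar is 14 mm wide, its top 42 mm over the worktop. More than 25 N of contact force on the arm overstrains it: push the post from one side (a hard pinch counts too).
- jaw (a joint): Angle of the sprung arm, rad: 0 at rest, growing as the post goes round to the clamp's +y. The spring pulls it back to 0: at the post about 1 N at rest, 6 to 8 N at 0.9 rad, 8 to 9 N at 1.2 rad, a little more in motion. Caught, the arm settles back onto the catch when let go; not caught, it swings back to 0. With the jar clamped it reads about 0.42.
- housing_top (a point): Middle of the grey housing's top, 66 x 122 mm, 55 mm over the worktop. Hidden in it, a spring tooth catches the arm somewhere between 0.60 and 1.22 rad: where, differs each time and cannot be seen. The tooth drags (1 to 3 N more at the post) over about 0.2 rad, lets go over the last 0.06 rad and clicks in. About 0.02 rad on, the arm meets a rubber buffer, which adds about 6 N at the post per mm.
- pad (a point): Middle of the rubber jaw face on the arm's -y side: 44 mm long, 26 mm high (top 44 mm over the worktop), 80 mm from the pivot, 10 mm off the bar's centre line. With the arm caught, at least 12 mm stay free between the pad and a jar in the V-block.
- nest (a point): The jar's place, on top of the plate (10 mm over the worktop), 80 mm from the pivot along the clamp's -x: here is the middle of the jar's underside when the jar lies against both faces of the V-block. The arm pushes a jar that stands up to 8 mm off home.
- v_block_top (a point): Middle of the back of the aluminium V-block, 41 mm over the worktop (its two upright faces, at 90 degrees to one another, are 45 mm high). The V opens from here towards the nest; that direction is the clamp's +y turned 0.42 rad towards its +x.
- button_top (a point): Middle of the top of the trigger button when it is up: round, black, 24 mm in diameter, 70 mm over the worktop, on the grey housing, 66 mm from the pivot along the clamp's +x. Pressed straight down it trips the catch after about 4 to 7 mm with about 6 to 10 N; its full travel is 11 mm. It springs back up.
- jar: White plastic screw-cap jar, 80 mm high: body 45 mm in diameter up to 58 mm, above it the cap, 39 mm in diameter; about 90 g. Origin at the middle of its underside, z up. It starts standing on the worktop. Held by the cap, the fingers stay above the V-block and the arm.
- brown_bottle: Bystander: brown bottle with black cap, 42 mm in diameter, 100 mm high, standing; origin under its middle.
- beaker: Bystander: small glass beaker, 52 x 58 mm, 59 mm high, standing; origin under its middle.
- boat: Bystander: white weighing boat, 57 x 57 mm, 16 mm high; origin under its middle.
Not all that is in view belongs to the job. What is shaped like the jar but red is not meant.

How it is judged:
On the way, in this order (a step that is already met when the one before it is completed fails the run):
1. the arm is swung back and held by its catch alone, the robot off it, the jar not yet in the clamp (value of joint jaw above 0.52 rad and contact force between each of the fingers, the arm and jaw below 0.2 N and horizontal distance between jar and nest above 0.06 m), for 0.3 s.
2. the jar stands upright on the plate between the V-block and the open arm, released (value of joint jaw above 0.52 rad and horizontal distance between jar and nest below 0.012 m and z of jar in the frame of nest below 0.003 m and angle between jar's own z axis and vertical below 0.08 rad and contact force between each of the fingers, the arm and jar below 0.2 N), for 0.2 s.
At the end, for the whole second after the job is handed in: The arm presses on the jar (at least 1.5 N, arm at 0.35 to 0.48 rad) and holds it at rest in the V-block: within 4 mm of the nest point, standing on the plate (within 3 mm), upright within 0.06 rad (value of joint jaw between 0.35 and 0.48 rad and contact force between jaw and jar above 1.5 N and horizontal distance between jar and nest below 0.004 m and z of jar in the frame of nest below 0.003 m and angle between jar's own z axis and vertical below 0.06 rad and linear speed of jar below 0.02 m/s); the robot touches nothing.
It fails at once if the arm is overstrained: the robot presses on it with more than 25 N (contact force between any of the fingers, the arm and jaw above 25 N).
It fails at once if the jar is tipped over (angle between jar's own z axis and vertical above 0.6 rad).
It fails at once if a bystander is moved or tipped (distance of any of brown_bottle, beaker, boat from where it was at the start of the episode above 0.025 m or angle between any of brown_bottle, beaker's own z axis and vertical above 0.5 rad).
It also fails if it takes over 67 s, if anything falls off the work surface, if the arm or the gripper's body presses on something with over 40 N, if the wrist force passes 120 N, or if a joint passes its speed limit or range.

## Working session

There is one attempt and no reset: what is moved stays moved. The work goes in short steps, each a Python script; the robot and the scene stay as the last script left them, time stands still between calls to the robot, and variables do not carry over. Pictures are saved under pics/ and viewed, about 8 in all and at most 12, crops included, and the job is handed in when it is done.

```bash
ls; mkdir -p pics; cat > h.py <<'E'
from station import env, effector, solver, viewer, workorder, search_frame, tip_of
import numpy as np, cv2
def save(cam,name):
    p,d=viewer.read_camera(cam); cv2.imwrite('pics/'+name,p[:,:,::-1]); return p,d
def world(cam,uv,d):
    i=viewer.camera_info(cam); K=np.array(i['intrinsics'])
    x,y=cv2.undistortPoints(np.array([[uv]],float),K,np.array(i['dist_coeffs']))[0,0]
    return np.array(i['rotation'])@(np.array([x,-y,-1])*d)+np.array(i['eye'])
def pix(cam,P):
    i=viewer.camera_info(cam); c=np.array(i['rotation']).T@(np.array(P)-i['eye'])
    return cv2.projectPoints(np.array([[c[0],-c[1],-c[2]]]),np.zeros(3),np.zeros(3),np.array(i['intrinsics']),np.array(i['dist_coeffs']))[0].ravel()
E
python3 - <<'E'
from h import *
s=env.sense();print(s['t'],s['ee_pos'],np.round(s['tcp_rot'],2))
a={}
for c in('top','side'):
    a[c]=save(c,c+'0.png')[0]
    for n in ['spring_clamp','pivot','post','nest','button_top','v_block_top','housing_top','jar','brown_bottle','beaker','boat']:
        print(c,n,[(np.round(r['at'],3),round(r['score'],2),pix(c,r['at']).round()) for r in tip_of(c,n)[:3]])
print(env.sense()['t'])
E
```

```text
pics
0.0 [ 0.18986019 -0.62101183  0.21360912] [[-0.96 -0.    0.29]
 [-0.29  0.   -0.96]
 [ 0.   -1.   -0.  ]]
top spring_clamp [(array([ 0.508, -0.219,  0.002]), 0.63, array([414., 246.]))]
top pivot [(array([ 0.54 , -0.222,  0.01 ]), 0.64, array([416., 232.]))]
top post [(array([ 0.426, -0.215,  0.083]), 0.69, array([419., 275.])), (array([ 0.456,  0.211, -0.004]), 0.57, array([236., 262.]))]
top nest [(array([ 0.461, -0.215,  0.009]), 0.76, array([413., 265.]))]
top button_top [(array([ 0.607, -0.228,  0.072]), 0.73, array([423., 199.]))]
top v_block_top [(array([ 0.445, -0.25 ,  0.039]), 0.95, array([431., 270.]))]
top housing_top [(array([ 0.59 , -0.228,  0.049]), 0.87, array([421., 208.]))]
top jar [(array([ 0.456, -0.048, -0.001]), 0.84, array([343., 265.])), (array([ 0.455, -0.229,  0.035]), 0.69, array([421., 265.])), (array([ 0.51 ,  0.04 , -0.004]), 0.62, array([307., 242.]))]
top brown_bottle [(array([ 0.458,  0.213, -0.   ]), 0.72, array([235., 261.]))]
top beaker [(array([0.565, 0.191, 0.   ]), 0.84, array([246., 217.])), (array([ 0.429, -0.213,  0.082]), 0.49, array([4
[... 524 characters left out ...]
 (array([ 0.563,  0.193, -0.001]), 0.69, array([272., 313.])), (array([ 0.46 , -0.221,  0.032]), 0.2, array([345., 203.]))]
side v_block_top [(array([ 0.442, -0.251,  0.042]), 0.92, array([352., 194.]))]
side housing_top [(array([ 0.592, -0.228,  0.054]), 0.66, array([300., 191.]))]
side jar [(array([0.509, 0.039, 0.002]), 0.71, array([309., 270.])), (array([0.47 , 0.12 , 0.001]), 0.71, array([318., 295.])), (array([ 0.457, -0.042, -0.005]), 0.62, array([335., 253.]))]
side brown_bottle [(array([0.456, 0.207, 0.003]), 0.71, array([317., 323.]))]
side beaker [(array([0.561, 0.192, 0.   ]), 0.83, array([273., 312.]))]
side boat [(array([ 0.511,  0.319, -0.002]), 0.68, array([280., 361.]))]
1.2
```

```bash
python3 - <<'E'
import cv2,numpy as np
t=cv2.imread('pics/top0.png')[150:310,160:480];s=cv2.imread('pics/side0.png')[130:400,180:450]
t=cv2.resize(t,(800,400),interpolation=3)
cv2.imwrite('pics/tc.png',t)
cv2.imwrite('pics/sc.png',cv2.resize(s,(600,600),interpolation=3))
E
```

```text
(no output)
```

View pics/tc.png

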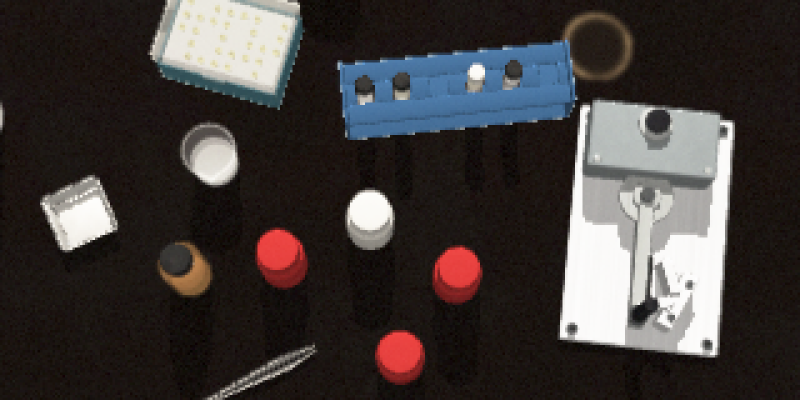

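View pics/sc.png

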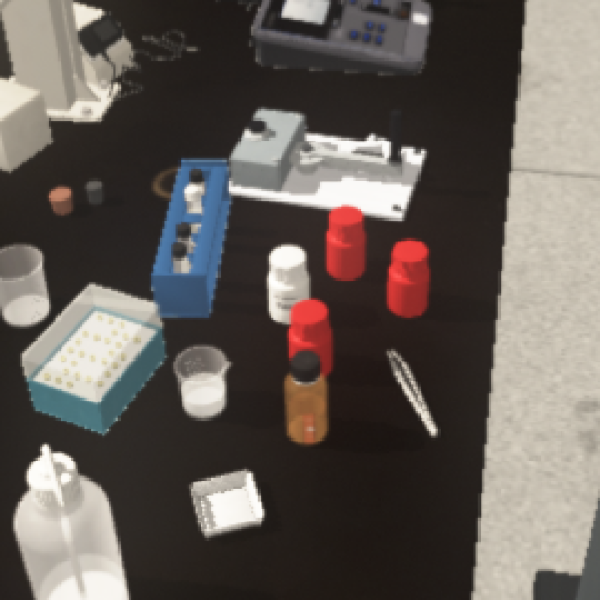

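White jar: top pixel (308,238), the only white one. Look-alikes are red jars at (343,259), (272,252) and (320,292). The jar is at about (0.51, 0.04). The clamp's yaw is about -0.09, with the arm at rest. Next I check IK, then move and look with the wrist camera.

```bash
cat >> h.py <<'E'
LOC={'pivot':(0,0,.01),'nest':(-.08,0,.01),'button_top':(.066,0,.07),'post':(-.115,0,.085)}
def fit(obs):  # list of (name, at) -> pivot xy, yaw
    A=np.array([LOC[n][:2] for n,_ in obs]);B=np.array([p[:2] for _,p in obs])
    a=A-A.mean(0);b=B-B.mean(0)
    yaw=np.arctan2((a[:,0]*b[:,1]-a[:,1]*b[:,0]).sum(),(a*b).sum())
    R=np.array([[np.cos(yaw),-np.sin(yaw)],[np.sin(yaw),np.cos(yaw)]])
    piv=B.mean(0)-R@A.mean(0); return piv,yaw,R,(B-(A@R.T+piv))
def rot(z):  # tool down, jaw axis z (xy)
    z=np.array([z[0],z[1],0.])/np.hypot(*z[:2]);y=np.array([0,0,-1.]);return np.c_[np.cross(y,z),y,z]
E
python3 - <<'E'
from h import *
obs=[('pivot',(.54,-.222)),('pivot',(.542,-.223)),('post',(.426,-.215)),('post',(.423,-.209)),('nest',(.461,-.215)),('nest',(.457,-.216)),('button_top',(.607,-.228)),('button_top',(.608,-.228))]
piv,yaw,R,res=fit(obs);print(piv,yaw,res.round(4).tolist())
for sg in(1,-1):
  for a in np.arange(0,1.3,.2):
    u=R@[-np.cos(a),np.sin(a)];t=R@[np.sin(a),np.cos(a)]
    p=piv+.115*u-.02*t
    q=solver.inverse_kinematics([*p,.068],rot(sg*u));print(sg,round(a,1),None if q is None else np.round(q,2))
n=piv+R@[-.08,0]; b=piv+R@[.066,0]
for nm,p,z,zz in(('nest',n,.07,R@[1,0]),('btn',b,.07,R@[0,1]),('btnx',b,.07,R@[1,0]),('jar',(.51,.04),.06,(0,1)),('jarx',(.51,.04),.06,(1,0)),('look',(.47,-.2),.3,(0,1)),('lookx',(.47,-.2),.3,(1,0))):
  for sg in(1,-1):
    q=solver.inverse_kinematics([p[0],p[1],z],rot(sg*np.array(zz)));print(nm,sg,None if q is None else np.round(q,2))
print(np.round(viewer.camera_info('wrist')['T_tool_cam'],3))
E
```

```text
[ 0.54012923 -0.22228839] -0.08656971928377535 [[-0.0001, 0.0003], [0.0019, -0.0007], [0.0004, -0.0027], [-0.0026, 0.0033], [0.0006, 0.0004], [-0.0034, -0.0006], [0.0011, -0.0], [0.0021, -0.0]]
1 0.0 [ 0.27  0.41  0.19  2.12 -0.13  0.62 -2.67]
1 0.2 [ 0.21  0.4   0.21  2.15 -0.14  0.61 -2.91]
1 0.4 [ 1.31  0.92 -1.33  2.09  1.06  1.08  2.09]
1 0.6 [ 1.26  0.92 -1.33  2.09  1.06  1.08  1.84]
1 0.8 [ 1.21  0.93 -1.33  2.08  1.07  1.1   1.59]
1 1.0 [ 1.16  0.95 -1.33  2.05  1.07  1.11  1.36]
1 1.2 [ 0.76  0.57 -0.74  2.03  0.56  0.75  1.53]
-1 0.0 [ 0.79  0.46 -0.43  2.09  0.3   0.66  0.07]
-1 0.2 [ 0.73  0.44 -0.41  2.11  0.28  0.64 -0.16]
-1 0.4 [ 0.67  0.43 -0.39  2.13  0.27  0.63 -0.39]
-1 0.6 [ 0.6   0.43 -0.37  2.13  0.26  0.63 -0.63]
-1 0.8 [ 0.54  0.43 -0.36  2.11  0.25  0.64 -0.87]
-1 1.0 [ 0.48  0.45 -0.33  2.09  0.24  0.65 -1.1 ]
-1 1.2 [ 0.41  0.46 -0.3   2.05  0.21  0.66 -1.31]
nest 1 [ 0.74  0.49 -0.45  2.03  0.33  0.69 -0.  ]
nest -1 [ 0.22  0.44  0.18  2.06 -0.13  0.65 -2.74]
btn 1 [ 0.75  0.73 -0.63  1.68  0.53  0.91  1.39]
btn -1 [ 0.4   0.63 -0.12  1.7   0.1   0.81 -1.43]
btnx 1 [ 0.62  0.68 -0.43  1.69  0.36  0.86 -0.06]
btnx -1 [ 0.14  0.63  0.23  1.72 -0.19  0.81 -2.77]
jar 1 [ 0.43  0.59 -0.72  2.01  0.57  0.75  0.93]
jar -1 [ 0.24  0.52 -0.47  2.02  0.37  0.68 -2.04]
jarx 1 [ 0.35  0.55 -0.61  2.02  0.48  0.71 -0.56]
jarx -1 [ 0.78  1.01 -1.33  2.    1.12  1.16  2.1 ]
look 1 [ 0.97  0.23 -0.73  1.8   0.16  1.17  1.76]
look -1 [ 0.57  0.17 -0.27  1.82  0.05  1.16 -1.28]
lookx 1 [ 0.79  0.19 -0.52  1.81  0.1   1.16  0.24]
lookx -1 [ 0.39  0.15 -0.06  1.83  0.01  1.16 -2.81]
[[-0.001 -0.967 -0.257 -0.072]
 [-0.001  0.257 -0.967 -0.171]
 [ 1.    -0.    -0.001 -0.001]
 [ 0.     0.     0.     1.   ]]
```

```bash
python3 - <<'E'
from h import *
effector.grasp(10)
env.reach([.49,-.215,.25],rot((1,-.08)))
print(env.sense()['t'])
save('wrist','w1.png')
obs=[]
for n in LOC:
    r=tip_of('wrist',n)[:2]; print(n,[(np.round(x['at'],4),round(x['score'],2)) for x in r])
    if r and r[0]['score']>.5: obs.append((n,r[0]['at']))
piv,yaw,R,res=fit(obs);print(piv,yaw,res.round(4).tolist(),env.sense()['t'])
E
```

```text
4.3833
pivot []
nest [(array([ 0.4614, -0.2144,  0.0057]), 0.56)]
button_top [(array([ 0.6083, -0.2297,  0.0712]), 0.6)]
post [(array([ 0.4248, -0.2121,  0.0813]), 0.75)]
[ 0.54096035 -0.22294057] -0.09799956490282648 [[0.0001, 0.0007], [0.0017, -0.0003], [-0.0017, -0.0004]] 4.6333
```

View pics/w1.png

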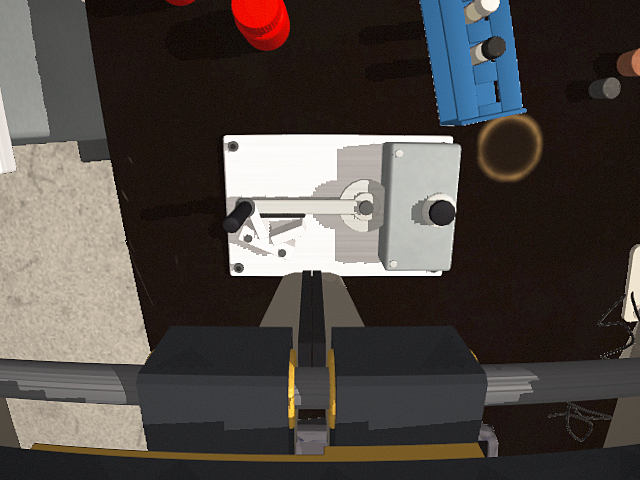

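Wrist view: post (245,208), pivot (366,207) and button (440,212). The arm is at rest and the path on its +y side is clear. Now the push.

```bash
cat >> h.py <<'E'
piv=np.array([.5406,-.2226]);yaw=-.092
R=np.array([[np.cos(yaw),-np.sin(yaw)],[np.sin(yaw),np.cos(yaw)]])
E
python3 - <<'E'
from h import *
Z=.068
def pose(a,off=.017,z=Z):
    u=R@[-np.cos(a),np.sin(a)];t=R@[np.sin(a),np.cos(a)];p=piv+.115*u-off*t
    return [*p,z],rot(-u),np.array([*t,0])
def F(t): return -(np.mean([env.sense()['wrist_force']],0)-f0)@t
p,o,t=pose(0,.035,.14); env.reach(p,o)
p,o,t=pose(0,.035); env.movel(p,o,.15)
env.pause(.1); f0=np.array(env.sense()['wrist_force']); print('free',f0,env.sense()['t'])
def step(a,rate,off=.017):
    p,o,t=pose(a,off); env.movel(p,o,rate); return F(t)
for a in np.arange(-.1,.51,.1): print(round(a,2),round(step(a,.1),2),round(env.sense()['t'],2))
fs=[];a=.52;dropped=False;caught=False
while a<1.3:
    f=step(a,.05); fs.append(f); print(f'{a:.2f}:{f:.1f}',end=' ')
    m=max(fs[-9:]); j=len(fs)>1 and f-fs[-2]>2.5
    if f<m-.9: dropped=True;lo=min(fs[-4:])
    if f>17 or j or (dropped and f>lo+1.2):
        g=step(a,.05,.025); print('\nbackoff',a,g,env.sense()['t'])
        if g<1: caught=True;break
        dropped=False;fs=[]
        if f>17: print('HIGH');break
    a+=.01
print('\n',caught,a,f,env.sense()['t'])
if caught:
    p,o,t=pose(a,.05);env.movel(p,o,.15); print(F(t))
    p[2]=.25;env.movel(p,o,.3)
print(env.sense()['t'])
E
```

```text
free [0.2488756  0.54835239 0.35967012] 5.9583
-0.1 0.07 6.21
0.0 2.03 6.47
0.1 2.87 6.74
0.2 3.81 7.01
0.3 2.93 7.28
0.4 4.87 7.54
0.5 4.75 7.81
0.52:4.4 0.53:4.6 0.54:5.3 0.55:4.4 0.56:5.9 0.57:4.0 0.58:5.2 0.59:5.8 
backoff 0.5900000000000001 4.474218384756361 10.1167
0.60:5.3 0.61:5.9 0.62:5.4 0.63:6.9 0.64:6.4 0.65:6.1 0.66:7.4 0.67:6.0 0.68:6.9 0.69:7.3 
backoff 0.6900000000000002 6.197862485461761 13.0083
0.70:6.3 0.71:6.1 0.72:6.7 0.73:7.9 0.74:8.7 0.75:8.7 0.76:6.7 0.77:6.8 0.78:8.0 
backoff 0.7800000000000002 6.559434481472936 15.65
0.79:8.0 0.80:9.5 0.81:7.8 0.82:7.8 0.83:6.6 0.84:6.7 0.85:7.3 0.86:7.0 0.87:7.7 0.88:7.6 0.89:6.4 0.90:8.0 
backoff 0.9000000000000004 7.174403132224246 19.0417
0.91:6.2 0.92:8.2 0.93:8.9 0.94:8.5 0.95:7.1 0.96:7.6 0.97:8.0 0.98:7.2 0.99:7.1 1.00:4.5 1.01:5.3 1.02:6.9 
backoff 1.0200000000000005 0.6583479038361588 22.4333

 True 1.0200000000000005 6.880346697569582 22.4333
0.18258148719619277
23.5083
```

```bash
python3 - <<'E'
from h import *
r=None
save('top','t2.png')
print('post',[(np.round(x['at'],3),round(x['score'],2)) for x in tip_of('top','post')[:2]])
for a in(.95,1.0,1.05): print(a,piv+.115*R@[-np.cos(a),np.sin(a)])
effector.release()
env.reach([.50,.04,.22],rot((0,1)))
s=env.sense();p,d=save('wrist','w2.png')
print('jar',[(np.round(x['at'],4),round(x['score'],2)) for x in tip_of('wrist','jar')[:4]])
# white cap top by depth+colour
i=viewer.camera_info('wrist');K=np.array(i['intrinsics']);v,u=np.nonzero((p.min(2)>140)&(d>0))
xy=cv2.undistortPoints(np.c_[u,v].astype(float)[:,None],K,np.array(i['dist_coeffs']))[:,0]
dd=d[v,u][:,None];C=np.c_[xy[:,:1]*dd,-xy[:,1:]*dd,-dd,np.ones(len(u))]
T=np.eye(4);T[:3,:3]=s['tcp_rot'];T[:3,3]=s['ee_pos'];W=(T@i['T_tool_cam']@C.T).T[:,:3]
k=(np.abs(W[:,2]-.08)<.006)&(np.hypot(W[:,0]-.51,W[:,1]-.04)<.04);w=W[k]
print(k.sum(),w.mean(0),(w.min(0)+w.max(0))/2,np.ptp(w,axis=0),env.sense()['t'])
E
```

```text
post [(array([ 0.484, -0.12 ,  0.086]), 0.52)]
0.95 [ 0.48258314 -0.12330728]
1.0 [ 0.48761821 -0.12053174]
1.05 [ 0.49278571 -0.11801131]
jar [(array([ 0.4657,  0.1204, -0.0009]), 0.91), (array([ 0.4607, -0.0427, -0.0028]), 0.81), (array([5.108e-01, 4.010e-02, 4.000e-04]), 0.79), (array([0.3805, 0.0052, 0.0052]), 0.58)]
1727 [0.50789422 0.03855131 0.08073522] [0.50857135 0.0383962  0.07863557] [0.03845829 0.03793602 0.00919104] 26.95
```

View pics/w2.png

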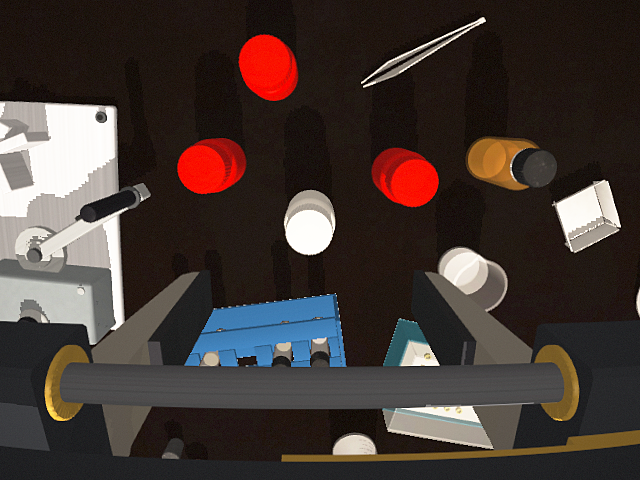

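The arm is caught: the post reads near 0.97 rad and the arm is held open in the wrist view. The white jar's cap is at (308,228). The red jars at (268,68), (205,168) and (410,180) are left alone.

```bash
python3 - <<'E'
from h import *
J=[.509,.039]
env.reach([*J,.13],rot((0,1))); env.movel([*J,.061],rate=.12)
effector.grasp(12); print('w',env.sense()['gripper_width'])
env.movel([*J,.215],rate=.2); print('w',env.sense()['gripper_width'])
n=piv+R@[-.08,0]+.003*R@[np.sin(.42),np.cos(.42)]; o=rot(R@[1,0])
env.reach([*n,.215],o)
save('wrist','w3.png'); print(env.sense()['t'],env.sense()['gripper_width'])
print('post',[(np.round(x['at'],4),round(x['score'],2)) for x in tip_of('wrist','post')[:2]])
print('vb',[(np.round(x['at'],4),round(x['score'],2)) for x in tip_of('wrist','v_block_top')[:2]], piv+R@[0,0],n)
save('side','s3.png')
E
python3 -c "
import cv2,numpy as np
a=cv2.imread('pics/w3.png');b=cv2.resize(cv2.imread('pics/s3.png')[120:280,250:410],(480,480),interpolation=3)
cv2.imwrite('pics/c3.png',cv2.resize(np.hstack([a,b]),(800,343)))"
```

```text
w 0.03835591225261522
w 0.03810550568223586
30.9417 0.03865394073269051
post [(array([ 0.4857, -0.1198,  0.0848]), 0.65)]
vb [] [ 0.5406 -0.2226] [ 0.46240809 -0.21263508]
```

View pics/c3.png

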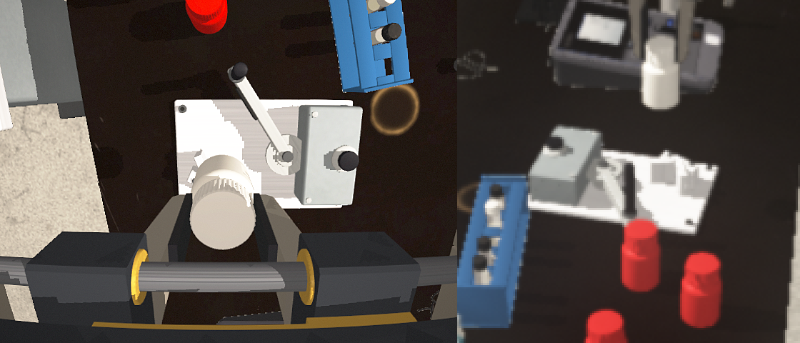

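The jar hangs upright in the fingers at (222,210) in the left picture. The arm is still open, with its post at (238,72). Lowering it now.

```bash
python3 - <<'E'
from h import *
p=np.array(env.sense()['ee_pos']); x,y=piv+R@[-.08,0]+.003*R@[np.sin(.42),np.cos(.42)]
env.movel([x,y,.08],rate=.12); env.pause(.1); f0=np.array(env.sense()['wrist_force'])
for z in np.arange(.078,.0675,-.001):
    env.movel([x,y,z],rate=.03); f=np.array(env.sense()['wrist_force'])-f0
    print(round(z,3),f.round(1))
    if f[2]>3: break
effector.release(); print(env.sense()['gripper_width'],env.sense()['t'])
env.pause(.2)
env.movel([x,y,.2],rate=.2)
s=env.sense();save('wrist','w4.png'); print(s['t'])
print('jar',[(np.round(q['at'],4),round(q['score'],2)) for q in tip_of('wrist','jar')[:3]])
save('top','t4.png');print('jar',[(np.round(q['at'],4),round(q['score'],2)) for q in tip_of('top','jar')[:5]],x,y)
print(piv+R@[-.08,0])
E
```

```text
0.078 [ 0.4 -0.4 -0.6]
0.077 [ 0.7  0.  -0.1]
0.076 [-0.6  0.4 -0.2]
0.075 [ 0.2 -1.4 -1. ]
0.074 [ 0.  -0.5 -0.6]
0.073 [-0.4  0.1 -0.5]
0.072 [ 0.9 -0.3 -0.2]
0.071 [-0.1 -1.1  0.1]
0.07 [-2.9 -0.9  7.9]
0.09208053809348099 35.6167
36.6167
jar [(array([ 0.461 , -0.0443, -0.0029]), 0.98), (array([ 0.4611, -0.215 ,  0.0094]), 0.72)]
jar [(array([ 0.4603, -0.0458, -0.0032]), 0.81), (array([ 0.4633, -0.2073,  0.0071]), 0.8), (array([0.3821, 0.0076, 0.0023]), 0.71), (array([0.4657, 0.1191, 0.0007]), 0.69)] 0.4624080865448503 -0.21263507888873184
[ 0.46093832 -0.21525038]
```

View pics/w4.png

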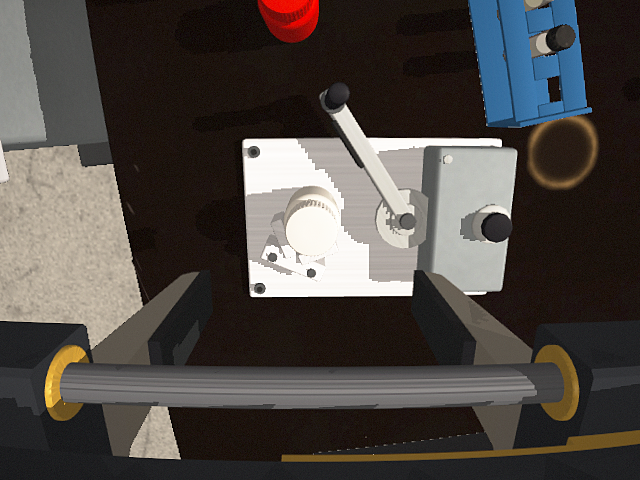

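The jar stands upright against the V-block at (312,225), and the arm is open. Next I press the button, at (496,227).

```bash
python3 - <<'E'
from h import *
effector.grasp(10)
b=piv+R@[.066,0]; o=rot(R@[1,0])
env.reach([*b,.12],o); env.movel([*b,.078],rate=.12); env.pause(.1); f0=np.array(env.sense()['wrist_force'])
hi=0
for z in np.arange(.074,.0595,-.001):
    env.movel([*b,z],rate=.03); f=np.array(env.sense()['wrist_force'])-f0; hi=max(hi,f[2])
    print(round(z,3),f.round(1))
    if f[2]>16 or z<.0605: break
env.pause(.2); env.movel([*b,.12],rate=.15); env.movel([*b,.25],rate=.3); env.pause(.3)
print(env.sense()['t'],env.sense()['wrist_force'])
n=piv+R@[-.08,0]
save('top','t5.png');print([(np.round(q['at'],4),round(q['score'],2)) for q in tip_of('top','jar')[:5]],n)
print('post',[(np.round(x['at'],4),round(x['score'],2)) for x in tip_of('top','post')[:2]],piv+.115*R@[-np.cos(.42),np.sin(.42)])
save('side','s5.png')
a=cv2.resize(cv2.imread('pics/t5.png')[170:310,360:500],(480,480),interpolation=3);c=cv2.resize(cv2.imread('pics/s5.png')[140:260,260:420],(640,480),interpolation=3)
cv2.imwrite('pics/c5.png',cv2.resize(np.hstack([a,c]),(800,343)))
E
```

```text
0.074 [ 0.3 -0.7  0.1]
0.073 [ 0.2 -0.  -0.6]
0.072 [ 0.3 -0.1 -0.8]
0.071 [ 0.9 -0.5 -0.8]
0.07 [-0.3  0.2  3.4]
0.069 [-2.3  0.3  7.5]
0.068 [-1.3  0.1  5.7]
0.067 [-1.4 -0.1  3.6]
0.066 [-2.2  0.8  7.9]
0.065 [-0.1 -0.7  4.1]
0.064 [ 1.2 -1.2  4.4]
0.063 [-0.  -0.7  4.1]
0.062 [-0.3 -0.   5.1]
0.061 [-0.1 -0.8  5.7]
0.06 [ 0.4 -0.2  6.1]
44.875 [-0.97574437  1.07276746 -0.20548369]
[(array([ 0.4637, -0.2112,  0.005 ]), 0.82), (array([ 0.382 ,  0.0079, -0.0012]), 0.79), (array([ 0.4562, -0.0461, -0.0034]), 0.76), (array([ 4.666e-01,  1.169e-01, -4.000e-04]), 0.59)] [ 0.46093832 -0.21525038]
post [(array([ 0.4396, -0.1681,  0.0825]), 0.96)] [ 0.44034686 -0.166259  ]
```

View pics/c5.png

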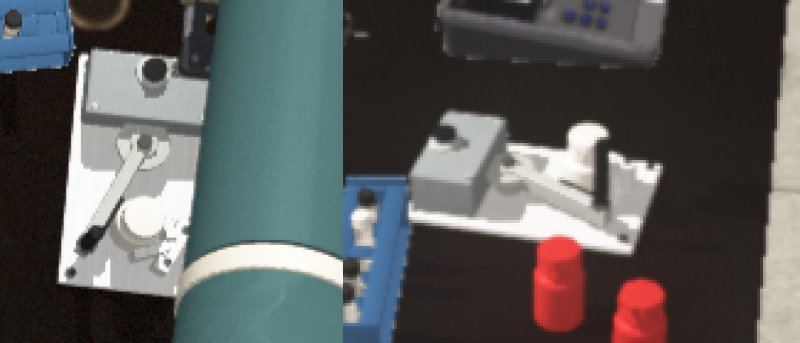

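The arm has closed on the jar: the post's position matches 0.42 rad within 2 mm. The jar stands upright in the V-block and the robot is clear of it.

```bash
python3 - <<'E'
from h import *
workorder.finish_job(); print(env.sense()['t'])
E
```

```text
the job is handed in; nothing more can be done
the job is handed in; nothing more can be done
```

The white jar is clamped in the V-block and the job is handed in. The robot's clock read 44.9 s at the last check before hand-in, against the 67 s limit.

- **Opening the arm:** I pushed the post round in small steps to about 1.0 rad. The highest force I read was 9.5 N. The force dropped at the click, and backing off confirmed that the catch alone held the arm.
- **Placing the jar:** I carried the jar by its cap and set it down about 3 mm off the nest on purpose, clear of the V-block. It stood upright there after I let go.
- **Releasing the arm:** I pressed the button about 10 mm with at most 8 N, then moved the robot clear.

**Last checks:**
- **Arm:** the top camera put the post within about 2 mm of where it should be at 0.42 rad.
- **Jar:** the pictures show it upright in the V-block with the arm on it. The network's top-camera fix put the jar about 5 mm from my estimate of the nest. That is outside the 4 mm limit, but the network is only good to about 4 mm and part of the view was hidden by the robot, so I went by the post angle.
- **Not measured:** I had no direct reading of the arm's force on the jar. I did not check the brown bottle, beaker and weighing boat again at the end. The robot never worked near them, and they looked undisturbed in the picture taken just before I gripped the jar.

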